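Index the gauge arm over the turned disc

TASK

On the swing-arm gauge stand, bring the gauge over the round stepped disc that waits on the base plate beside it: hook a fingertip through the pull ring, lift the spring index pin out of its hole, swing the arm one hole to the disc's side and let the pin drop fully home in that hole. Leave the disc and all the other loose things where they stand; nothing is to be gripped, pushed aside or picked up.

Things in the scene. Friction and masses are not known exactly. Their poses are not given: they have to be found in the camera images.
- stand: Fixed swing-arm gauge stand: dark grey base plate 280 x 340 x 20 mm. Origin on the arm's vertical hinge axis, at bench height; the plate spans x -220 to +60, y -170 to +170 mm in this frame; -x is its front (index holes, towards the robot). On the hinge axis a 28 mm column up to 110 mm.
- middle_hole (a point): Mouth of the middle one of five 10 mm index holes in a curved steel strip on the plate (its top 26 mm above the bench), 180 mm from the hinge axis along the stand's -x. The holes lie on an arc about the hinge axis, 24 degrees (0.419 rad, 75 mm) apart. Axes as the stand's.
- gauge_arm (a joint): Swing of the arm about the hinge, rad; starts at 0 = pin in the middle hole. Positive: counter-clockwise from above, pin end towards the stand's -y. Holes at -0.838, -0.419, 0, 0.419, 0.838. Turns only with the pin out (about 1 N at the pin) and stays where left. Arm 22 mm wide, 70 to 88 mm high; its end block, 28 x 30 mm, 34 to 88 mm high, guides the pin.
- index_pin (a joint): Lift of the spring index pin, m: 0 = fully home, 0.010 = tip level with the strip's top, 0.018 = end stop. The spring and weight push it down with about 3.6 N at home, 6 N at 14 mm. Let go between holes, its tip rides on the strip (reads about 0.010) and snaps into the next hole it is swung over.
- pull_ring (a point): Centre of the pull ring on the pin's head: 6 mm wire, 52 mm opening, oily (a pinch slips off). 120 mm above the bench with pin home, 157.8 mm from the hinge axis; moves with the pin. x points level along the arm to the hinge, z up. The ring leans 50 degrees from upright, top towards +x: its opening faces -x and 50 degrees up, so a finger tilted 30 to 45 degrees from vertical, pointing down and to +x, enters it.
- gauge_tip (a point): Lower end of the gauge's plunger, 100 mm from the hinge axis, 46 mm above the bench; passes 8 mm over the disc. Above it on the arm stands the indicator, a black drum 44 mm in diameter, 22 mm deep along the arm, top 155 mm above the bench.
- disc: Loose turned steel disc, 40 mm diameter and 10 mm thick with a 22 mm boss on top, 18 mm high in all; origin at the centre of its underside. It stands on the base plate, under the gauge's path, by the hole next to the middle one on the stand's +y or -y side.
- block: Loose rectangular steel block 30 x 38 x 18 mm; origin at the centre of its underside. Stands on the base plate in the like place on the side opposite to the disc.
- ring_gauge: Loose plain steel ring, 38 mm outside, 14 mm high, on the back of the base plate. Bystander.
- screwdriver: Screwdriver 160 mm long with a black handle, lying beside the plate. Bystander.
- plug_gauge: Small turned steel plug, 26 mm diameter, 55 mm high, standing beside the plate. Bystander.
- cleaner: White bottle 52 mm diameter, 130 mm high. Bystander.
- case: Closed wooden case 110 x 75 x 30 mm. Bystander.
- oil_jar: Small clear jar with black lid, 44 mm diameter, 55 mm high. Bystander.
Not all that is in view belongs to the job. What is shaped like the disc but green or orange is not meant.

How it is judged:
By the outcome, as a careful person would: the job done as asked, in the order asked, and still so for the second after the job is handed in, with the robot touching nothing.
It also fails if it takes over 45 s, if anything falls off the work surface, if the arm or the gripper's body presses on something with over 40 N, if the wrist force passes 120 N, or if a joint passes its speed limit or range.

ROBOT

A 6-joint arm with a two-finger parallel gripper is mounted at the origin on the work surface. World frame = base frame: x ahead of the robot, y to its left, z up, the work surface at z = 0. Lengths are in mm, angles in rad, forces in N, time in s.
With the tool pointing down it reaches from about 375 to 975 mm from the base axis. Payload 3.8 kg.
Tool frame: the origin (TCP) lies midway between the tips of the shut fingers; the grasp point (between the pads) lies 19 mm behind it; y points along the fingers, x is the direction in which the jaws open and shut, and the axes are right-handed (so a half turn about y gives the same grasp; the last joint's range is limited). The gripper opens to 85 mm and grips with 20 to 120 N. Pads are 22 mm wide; open, the fingers measure 114 mm over their backs; the gripper's body (76 mm by 85 mm) begins 54 mm behind the grasp point. The pads swing forward as they close: fully open they stand 13 mm farther back than shut.
Start: joints at [1.176, 0.264, 1.604, -0, 1.274, -0.037], TCP at [236.392, 632.247, 210.68] pointing down, gripper open.
Joint ranges: [-2.63, 2.63], [-0.94, 2.18], [0.31, 2.57], [-1.31, 4.45], [0, 2.66], [-2.55, 2.55]. Speed limits (rad/s): [2.57, 2.57, 3.14, 3.14, 3.14, 3.14].

INTERFACE

Orientations are given as a rotation vector (axis times angle).
In Python, from bench import arm, viewer gives the robot as it stands.
- The arm moves only by the shell command python3 -m pendant 'ROWS' [FORCE]. ROWS is JSON, a list of rows, each an object of numbers: "tx", "ty", "tz": the shift along the tool's x, y, z in cm; "rx", "ry", "rz": the turn, a rotation vector about the tool's x, y, z in rad; "jaw": the opening in per cent of the stroke, from 0 (shut) to 100 (fully open). In form: [{"tx": .., "ty": .., "tz": .., "rx": .., "ry": .., "rz": .., "jaw": ..}, ...]. A call has 1 to 8 rows; each row shifts and turns the commanded pose from where the row before left it, along the tool's axes as they then stand; what a row does not reach is not made up. A row lasts 1/8 s, in which the tool goes at most 62.5 mm and 10.7 degrees, less where a joint would pass 70% of its speed; a pose out of reach is approached as far as the arm can. A call is refused whole if a number of a shift passes 6.25 or a number of a turn 0.188, either way. A call with a gripper value outside its range is refused whole. The fingers move at their own pace and stop on an object; FORCE is the grip in N (left out, the last holds). Time passes only in rows, so rows that do not move let the fingers close. It gives the time, the measured TCP pose, the force and the opening at its end, in the units of the state.
- arm.sense(): the state, without advancing time (a new reading comes with each control period).
- viewer.read_camera(name): name is "scene" or "side" or "wrist"; returns the picture (400x640x3 uint8, red, green, blue); there is no depth.
- viewer.get_calibration(name): a dict with "fovy" (degrees; the focal length in pixels is half the picture's height over the tangent of half this angle, whatever the lens; pixels are square), "cx", "cy" (the principal point, pixels), "origin" and "attitude" of the camera in the world. Camera axes: x right, y down, z forward; pixel columns grow to the right and rows downward; lengths in mm; the calibration is good to about 2 mm. A picture is of the moment at which its call begins: read the wrist's pose just before it. get_calibration takes no time and is no camera call; for the wrist camera it gives the pose at the moment of the call.
- arm.finish_job(): hands the job in, once; it reports no verdict.
The state is a dict: "t": time; "qpos": joint angles; "joint_vel": joint speeds; "tau": joint torques, N m; "eef_pos": TCP position; "orientation": TCP orientation; "wrist_force": force on the tool from outside, world axes, zero at the start; "wrist_torque": the same for the moment, N m; "gripper_width": finger opening in mm.
Only numpy, scipy, OpenCV 4.12 (cv2) and the standard library are available. Lean on these libraries where they do the work, as an engineer would, in place of code of your own. Each camera call takes 0.05 s, during which the arm holds its last target. There are 200 camera calls.

## Working session

There is one attempt and no reset: what is moved stays moved. The work goes in short steps, Python scripts to look and compute and a shell command to move; the robot and the scene stay as the last step left them, time stands still between calls to the robot, and variables do not carry over. Pictures are saved under pics/ and viewed, about 8 in all and at most 12, crops included, and the job is handed in when it is done.

```bash
mkdir -p pics; ls; python3 - <<'E'
from bench import arm, viewer
import cv2,json
for n in ("scene","side"):
    c=viewer.get_calibration(n);print(n,c)
    cv2.imwrite(f"pics/{n}0.png",viewer.read_camera(n)[...,::-1])
print(arm.sense())
E
```

```text
pics
scene {'fovy': 46.69845682713218, 'cx': 318.14514094388306, 'cy': 196.89806252579953, 'origin': array([1505.09142286,   66.83350842, 1070.6129901 ]), 'attitude': array([-1.73841694, -1.85268595,  0.73479796])}
side {'fovy': 46.582996667243215, 'cx': 311.22960990138864, 'cy': 192.34637688204003, 'origin': array([ -37.99170432, -628.57450878, 1135.56477858]), 'attitude': array([-2.2918172 ,  0.92615926, -0.35188783])}
{'t': 0.1, 'qpos': array([ 1.17610947e+00,  2.64694214e-01,  1.60525830e+00,  1.69298103e-06,
        1.27370051e+00, -3.68959066e-02]), 'joint_vel': array([-0.00086468, -0.00101174, -0.0012076 ,  0.00139051,  0.00252351,
       -0.00097237]), 'tau': array([ 4.93894586e-04, -5.16708720e+01, -3.68588948e+01, -6.77217531e-05,
        6.35251476e-03,  7.58611307e-08]), 'eef_pos': array([236.11341342, 631.5964141 , 209.4642499 ]), 'orientation': array([-1.35862497, -0.94044239,  0.94331089]), 'wrist_force': array([-1.83715763, -0.64701227,  0.69374922]), 'wrist_torque': array([0.02943372, 0.00257525, 0.04333108]), 'gripper_width': 85.41154096587648}
```

View pics/scene0.png

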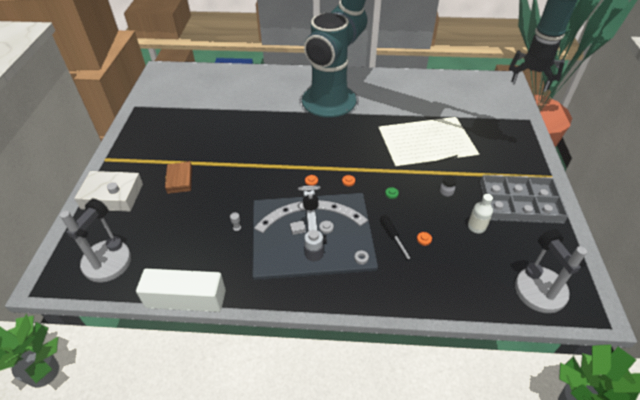

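View pics/side0.png

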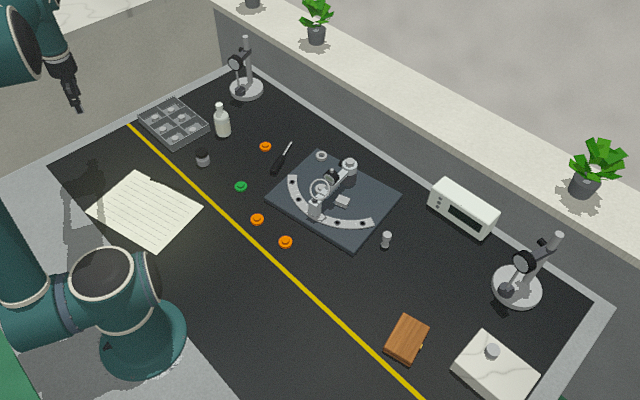

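The scene view has the stand at about (312,235) and the side view at about (333,195). I'll enlarge both.

```bash
python3 - <<'E'
import cv2
a=cv2.imread("pics/scene0.png")[172:287,240:390];cv2.imwrite("pics/sc1.png",cv2.resize(a,None,fx=5,fy=5,interpolation=cv2.INTER_CUBIC))
a=cv2.imread("pics/side0.png")[140:256,255:410];cv2.imwrite("pics/si1.png",cv2.resize(a,None,fx=5,fy=5,interpolation=cv2.INTER_CUBIC))
E
```

```text
(no output)
```

View pics/sc1.png

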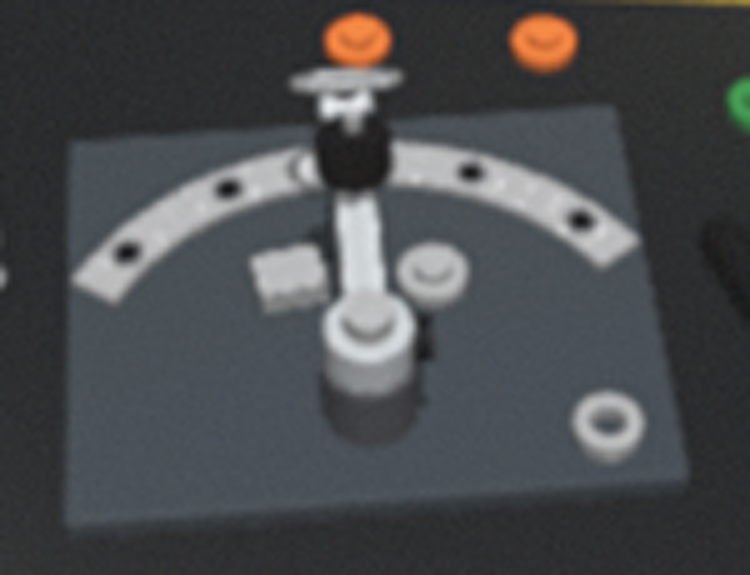

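View pics/si1.png

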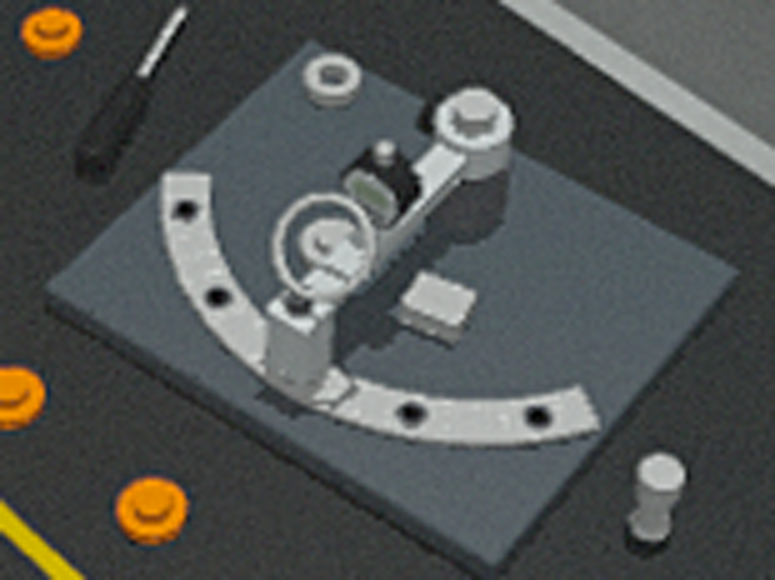

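Both crops show the steel disc on the image-right side in the scene view (432,272) and hidden behind the drum and ring at (328,240) in the side view. That is +y, so the target is q = -0.419. I'll fit the stand pose from the holes and plate corners.

```bash
cat > h.py <<'E'
import numpy as np, cv2
from scipy.optimize import least_squares
from scipy.spatial.transform import Rotation as R
from bench import arm, viewer
def proj(n,P,c=None):
    c=c or viewer.get_calibration(n); f=200/np.tan(np.radians(c["fovy"])/2)
    p=R.from_rotvec(c["attitude"]).inv().apply(np.atleast_2d(P)-c["origin"])
    return p[:,:2]/p[:,2:]*f+[c["cx"],c["cy"]]
def h(q): return [-180*np.cos(q),-180*np.sin(q),26]
def world(P,s): P=np.atleast_2d(P).astype(float); return R.from_euler('z',s[2]).apply(P)+[s[0],s[1],0]
E
python3 - <<'E'
from h import *
a,b=.838,.419
S={"scene":([240,172],[(h(a),127,252),(h(b),228,188),(h(-b),471,172),(h(-a),581,220),([60,-170,20],67,523),([60,170,20],687,484),([-220,170,20],613,106),([-220,-170,20],70,145)]),
"side":([255,140],[(h(-a),185,209),(h(-b),217,297),(h(b),411,413),(h(a),538,415),([60,170,20],312,42),([60,-170,20],738,270),([-220,170,20],48,288),([-220,-170,20],492,572)])}
cal={n:viewer.get_calibration(n) for n in S}
def res(s):
    o=[]
    for n,(off,L) in S.items():
        uv=(np.array([l[1:] for l in L])+.5)/5-.5+off
        o.append(proj(n,world([l[0] for l in L],s),cal[n])-uv)
    return np.concatenate(o).ravel()
r=least_squares(res,[750,50,0.],loss='soft_l1');print(r.x);print(res(r.x).reshape(-1,2).round(1))
s=r.x
for n,(off,L) in S.items():
    for nm,P in (("ring",[-157.8,0,120]),("disc",[-100*np.cos(b),100*np.sin(b),38])):
        print(n,nm,((proj(n,world(P,s),cal[n])-off+.5)*5-.5).round(0))
print("ring",world([-157.8,0,120],s),"pin",world(h(0),s),world(h(-b),s),"ring end",world([-157.8*np.cos(b),157.8*np.sin(b),120],s))
st=arm.sense();print(R.from_rotvec(st["orientation"]).as_matrix().round(3))
E
```

```text
[749.6937614   -5.18161101   6.43085616]
[[ 0.4 -0.1]
 [ 0.4  0.1]
 [ 0.4  0.1]
 [ 0.3  0.2]
 [-0.7 -0. ]
 [ 1.3 -1.5]
 [ 1.  -0.8]
 [ 0.1 -1.4]
 [ 0.7  0.5]
 [ 0.6  0.4]
 [ 0.6  0.6]
 [ 0.4  0.8]
 [ 0.1 -0.9]
 [ 1.4  0. ]
 [-1.  -0.4]
 [ 0.8 -0.6]]
scene ring [[349.  80.]]
scene disc [[430. 257.]]
side ring [[325. 249.]]
side disc [[333. 240.]]
ring [[593.6111842  -28.39947257 120.        ]] pin [[571.65279882 -31.66586374  26.        ]] [[576.27896776  43.06058365  26.        ]] ring end [[597.66679231  37.11071298 120.        ]]
[[ 0.35  -0.001 -0.937]
 [ 0.937 -0.002  0.35 ]
 [-0.002 -1.     0.   ]]
```

Fit is good (under 1.5 px; ring centre prediction matches both views). Yaw is 0.148. The disc is on the +y side. Next I'll write a helper that proposes rows for a given target.

```bash
cat >> h.py <<'E'
s=np.array([749.7,-5.2,0.1477])
def target(q,t,w,dz=0,tilt=40):
    """arm swing q; t mm past ring centre along finger, w mm up along ring plane, dz mm up; tilt deg"""
    a=np.radians(tilt); Rz=R.from_euler('z',s[2]+q)
    y=[np.sin(a),0,-np.cos(a)]; x=[0,1,0]; u=[np.cos(a),0,np.sin(a)]
    M=Rz*R.from_matrix(np.array([x,y,np.cross(x,y)]).T)
    p=Rz.apply(np.array([-157.8,0,120+dz])+t*np.array(y)+w*np.array(u))+[s[0],s[1],0]
    return p,M
def rows(p0,R0,fn,N):
    """fn(k/N)->pose; prints rows"""
    for k in range(1,N+1):
        p1,R1=fn(k/N); d=R0.inv().apply(p1-p0)/10; r=(R0.inv()*R1).as_rotvec()
        print(*(f"{n}:{v:.3f}" for n,v in zip(("tx","ty","tz","rx","ry","rz"),[*d,*r]))); p0,R0=p1,R1
def cur():
    c=arm.sense(); return c["eef_pos"],R.from_rotvec(c["orientation"])
def lin(p0,R0,p1,R1):
    rv=(R0.inv()*R1).as_rotvec(); return lambda f:(p0+f*(p1-p0),R0*R.from_rotvec(f*rv))
def go(*a,N=8,**k):
    p,Q=cur(); t=target(*a,**k); print("to",t[0].round(1),"dist",np.linalg.norm(t[0]-p).round(1)); rows(p,Q,lin(p,Q,*t),N)
def where(q):
    p,Q=cur(); r=R.from_euler('z',-s[2]-q).apply(p-[s[0],s[1],0])-[-157.8,0,120]; a=np.radians(40)
    print("t %.1f w %.1f lat %.1f | x %.1f z %.1f"%(r[0]*np.sin(a)-r[2]*np.cos(a),r[0]*np.cos(a)+r[2]*np.sin(a),r[1],r[0],r[2]),"axes(arm)",(R.from_euler('z',-s[2]-q)*Q).as_matrix().round(2).tolist(),arm.sense()["wrist_force"].round(1),arm.sense()["t"])
E
python3 -c "
from h import *
go(0,-100,0,N=16)"
```

```text
to [530.  -37.9 196.6] dist 731.3
tx:-3.276 ty:0.087 tz:-3.186 rx:-0.043 ry:-0.030 rz:-0.011
tx:-3.372 ty:0.184 tz:-3.080 rx:-0.043 ry:-0.030 rz:-0.011
tx:-3.466 ty:0.275 tz:-2.966 rx:-0.043 ry:-0.030 rz:-0.011
tx:-3.558 ty:0.360 tz:-2.847 rx:-0.043 ry:-0.030 rz:-0.011
tx:-3.646 ty:0.439 tz:-2.721 rx:-0.043 ry:-0.030 rz:-0.011
tx:-3.732 ty:0.511 tz:-2.589 rx:-0.043 ry:-0.030 rz:-0.011
tx:-3.814 ty:0.577 tz:-2.451 rx:-0.043 ry:-0.030 rz:-0.011
tx:-3.893 ty:0.635 tz:-2.309 rx:-0.043 ry:-0.030 rz:-0.011
tx:-3.968 ty:0.687 tz:-2.162 rx:-0.043 ry:-0.030 rz:-0.011
tx:-4.039 ty:0.732 tz:-2.010 rx:-0.043 ry:-0.030 rz:-0.011
tx:-4.106 ty:0.769 tz:-1.855 rx:-0.043 ry:-0.030 rz:-0.011
tx:-4.168 ty:0.799 tz:-1.696 rx:-0.043 ry:-0.030 rz:-0.011
tx:-4.226 ty:0.821 tz:-1.535 rx:-0.043 ry:-0.030 rz:-0.011
tx:-4.279 ty:0.835 tz:-1.371 rx:-0.043 ry:-0.030 rz:-0.011
tx:-4.328 ty:0.843 tz:-1.205 rx:-0.043 ry:-0.030 rz:-0.011
tx:-4.371 ty:0.842 tz:-1.037 rx:-0.043 ry:-0.030 rz:-0.011
```

```bash
python3 -m pendant '[{"tx":-3.28,"ty":0.09,"tz":-3.19,"rx":-0.043,"ry":-0.03,"rz":-0.011,"jaw":0},{"tx":-3.37,"ty":0.18,"tz":-3.08,"rx":-0.043,"ry":-0.03,"rz":-0.011,"jaw":0},{"tx":-3.47,"ty":0.27,"tz":-2.97,"rx":-0.043,"ry":-0.03,"rz":-0.011,"jaw":0},{"tx":-3.56,"ty":0.36,"tz":-2.85,"rx":-0.043,"ry":-0.03,"rz":-0.011,"jaw":0},{"tx":-3.65,"ty":0.44,"tz":-2.72,"rx":-0.043,"ry":-0.03,"rz":-0.011,"jaw":0},{"tx":-3.73,"ty":0.51,"tz":-2.59,"rx":-0.043,"ry":-0.03,"rz":-0.011,"jaw":0},{"tx":-3.81,"ty":0.58,"tz":-2.45,"rx":-0.043,"ry":-0.03,"rz":-0.011,"jaw":0},{"tx":-3.89,"ty":0.64,"tz":-2.31,"rx":-0.043,"ry":-0.03,"rz":-0.011,"jaw":0}]' && python3 -c "
from h import *
go(0,-100,0,N=8)"
```

```text
t: 1.1
eef_pos: [383.2, 295.8, 203.6]
orientation: [-1.495, -1.387, 0.918]
wrist_force: [0.9, 0.0, 0.7]
gripper_width: 0.2
to [530.  -37.9 196.6] dist 364.6
tx:-3.954 ty:0.701 tz:-2.155 rx:-0.042 ry:-0.030 rz:-0.011
tx:-4.026 ty:0.744 tz:-2.004 rx:-0.042 ry:-0.030 rz:-0.011
tx:-4.092 ty:0.780 tz:-1.849 rx:-0.042 ry:-0.030 rz:-0.011
tx:-4.155 ty:0.809 tz:-1.690 rx:-0.042 ry:-0.030 rz:-0.011
tx:-4.213 ty:0.830 tz:-1.529 rx:-0.042 ry:-0.030 rz:-0.011
tx:-4.266 ty:0.844 tz:-1.365 rx:-0.042 ry:-0.030 rz:-0.011
tx:-4.314 ty:0.850 tz:-1.199 rx:-0.042 ry:-0.030 rz:-0.011
tx:-4.358 ty:0.848 tz:-1.032 rx:-0.042 ry:-0.030 rz:-0.011
```

```bash
python3 -m pendant '[{"tx":-3.95,"ty":0.7,"tz":-2.16,"rx":-0.042,"ry":-0.03,"rz":-0.011},{"tx":-4.03,"ty":0.74,"tz":-2.0,"rx":-0.042,"ry":-0.03,"rz":-0.011},{"tx":-4.09,"ty":0.78,"tz":-1.85,"rx":-0.042,"ry":-0.03,"rz":-0.011},{"tx":-4.16,"ty":0.81,"tz":-1.69,"rx":-0.042,"ry":-0.03,"rz":-0.011},{"tx":-4.21,"ty":0.83,"tz":-1.53,"rx":-0.042,"ry":-0.03,"rz":-0.011},{"tx":-4.27,"ty":0.84,"tz":-1.37,"rx":-0.042,"ry":-0.03,"rz":-0.011},{"tx":-4.31,"ty":0.85,"tz":-1.2,"rx":-0.042,"ry":-0.03,"rz":-0.011},{"tx":-4.36,"ty":0.85,"tz":-1.03,"rx":-0.042,"ry":-0.03,"rz":-0.011}]' && python3 -c "
from h import *
c=viewer.get_calibration('wrist');im=viewer.read_camera('wrist')[...,::-1]
cv2.imwrite('pics/w1.png',im);where(0);go(0,-60,0,N=4)
print(proj('wrist',world([-157.8,0,120],s),c)[0].round(0), c)"
```

```text
invalid input
```

```bash
python3 -m pendant '[{"tx":-3.95,"ty":0.7,"tz":-2.16,"rx":-0.042,"ry":-0.03,"rz":-0.011,"jaw":0},{"tx":-4.03,"ty":0.74,"tz":-2.0,"rx":-0.042,"ry":-0.03,"rz":-0.011,"jaw":0},{"tx":-4.09,"ty":0.78,"tz":-1.85,"rx":-0.042,"ry":-0.03,"rz":-0.011,"jaw":0},{"tx":-4.16,"ty":0.81,"tz":-1.69,"rx":-0.042,"ry":-0.03,"rz":-0.011,"jaw":0},{"tx":-4.21,"ty":0.83,"tz":-1.53,"rx":-0.042,"ry":-0.03,"rz":-0.011,"jaw":0},{"tx":-4.27,"ty":0.84,"tz":-1.37,"rx":-0.042,"ry":-0.03,"rz":-0.011,"jaw":0},{"tx":-4.31,"ty":0.85,"tz":-1.2,"rx":-0.042,"ry":-0.03,"rz":-0.011,"jaw":0},{"tx":-4.36,"ty":0.85,"tz":-1.03,"rx":-0.042,"ry":-0.03,"rz":-0.011,"jaw":0}]' && python3 -c "
from h import *
c=viewer.get_calibration('wrist');im=viewer.read_camera('wrist')[...,::-1]
cv2.imwrite('pics/w1.png',im);where(0);go(0,-60,0,N=4)
print(proj('wrist',world([-157.8,0,120],s),c)[0].round(0), c)"
```

```text
t: 2.1
eef_pos: [519.0, -14.4, 195.0]
orientation: [-1.576, -1.81, 0.866]
wrist_force: [0.7, 0.1, 0.3]
gripper_width: -0.1
t -103.1 w -6.5 lat 21.0 | x -71.2 z 74.8 axes(arm) [[0.02, 0.62, -0.78], [1.0, -0.01, 0.02], [0.01, -0.78, -0.62]] [ 0.1 -1.5 -0.2] 2.15
to [555.5 -34.1 166. ] dist 48.3
tx:-0.516 ty:1.074 tz:-0.201 rx:-0.007 ry:-0.004 rz:-0.001
tx:-0.519 ty:1.075 tz:-0.191 rx:-0.007 ry:-0.004 rz:-0.001
tx:-0.521 ty:1.075 tz:-0.182 rx:-0.007 ry:-0.004 rz:-0.001
tx:-0.523 ty:1.076 tz:-0.172 rx:-0.007 ry:-0.004 rz:-0.001
[289. 193.] {'fovy': 61.6225279613068, 'cx': 319.1061852117016, 'cy': 190.17308618883553, 'origin': array([354.89166983, -36.7210291 , 272.58950353]), 'attitude': array([1.53455118, 1.74510935, 0.95435203])}
```

View pics/w1.png

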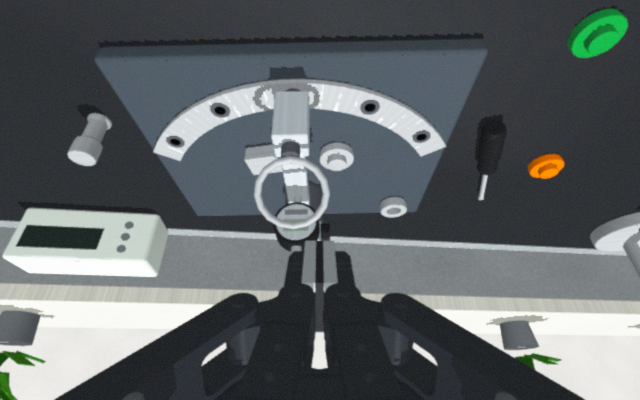

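The wrist view shows the ring centre at about (291,192) against a predicted (289,193), so the fit holds. The finger tips are at (320,225), with the lateral offset still to be corrected.

```bash
python3 -m pendant '[{"tx":0,"ty":0,"tz":0,"rx":0,"ry":0,"rz":0,"jaw":0},{"tx":0,"ty":0,"tz":0,"rx":0,"ry":0,"rz":0,"jaw":0}]' && python3 -c "
from h import *
where(0);go(0,-35,0,N=6)"
```

```text
t: 2.4
eef_pos: [518.6, -12.3, 194.8]
orientation: [-1.574, -1.808, 0.867]
wrist_force: [0.4, -0.3, -0.1]
gripper_width: -0.2
t -103.4 w -6.9 lat 27.0 | x -71.8 z 74.8 axes(arm) [[0.01, 0.62, -0.79], [1.0, 0.0, 0.02], [0.01, -0.79, -0.62]] [ 0.4 -0.3 -0.1] 2.4
to [571.4 -31.7 146.8] dist 73.9
tx:-0.447 ty:1.136 tz:-0.160 rx:-0.005 ry:-0.003 rz:-0.000
tx:-0.447 ty:1.137 tz:-0.153 rx:-0.005 ry:-0.003 rz:-0.000
tx:-0.448 ty:1.138 tz:-0.145 rx:-0.005 ry:-0.003 rz:-0.000
tx:-0.448 ty:1.139 tz:-0.138 rx:-0.005 ry:-0.003 rz:-0.000
tx:-0.449 ty:1.139 tz:-0.130 rx:-0.005 ry:-0.003 rz:-0.000
tx:-0.449 ty:1.140 tz:-0.123 rx:-0.005 ry:-0.003 rz:-0.000
```

```bash
python3 -m pendant '[{"tx":-0.55,"ty":1.14,"tz":-0.15,"rx":-0.005,"ry":-0.003,"rz":0,"jaw":0},{"tx":-0.55,"ty":1.14,"tz":-0.15,"rx":-0.005,"ry":-0.003,"rz":0,"jaw":0},{"tx":-0.55,"ty":1.14,"tz":-0.15,"rx":-0.005,"ry":-0.003,"rz":0,"jaw":0},{"tx":-0.55,"ty":1.14,"tz":-0.15,"rx":-0.005,"ry":-0.003,"rz":0,"jaw":0},{"tx":-0.49,"ty":1.14,"tz":-0.15,"rx":-0.005,"ry":-0.003,"rz":0,"jaw":0},{"tx":0,"ty":1.14,"tz":-0.1,"rx":-0.005,"ry":-0.003,"rz":0,"jaw":0},{"tx":0,"ty":0,"tz":0,"rx":0,"ry":0,"rz":0,"jaw":0}]' && python3 -c "
from h import *
c=viewer.get_calibration('wrist');im=viewer.read_camera('wrist')[...,::-1]
cv2.imwrite('pics/w2.png',cv2.resize(im[100:300,180:480],None,fx=2.5,fy=2.5));where(0);go(0,18,0,N=5)
print(proj('wrist',world([-157.8,0,120],s),c)[0].round(0))"
```

```text
t: 3.28
eef_pos: [571.5, -30.6, 146.4]
orientation: [-1.587, -1.842, 0.862]
wrist_force: [0.2, -0.4, -1.3]
gripper_width: -0.1
t -34.8 w 0.3 lat 0.8 | x -22.2 z 26.9 axes(arm) [[-0.0, 0.64, -0.77], [1.0, 0.0, -0.0], [0.0, -0.77, -0.64]] [ 0.2  0.  -0.1] 3.325
to [605.1 -26.7 106.2] dist 52.8
tx:-0.017 ty:1.057 tz:0.004 rx:-0.000 ry:0.000 rz:0.000
tx:-0.017 ty:1.057 tz:0.004 rx:-0.000 ry:0.000 rz:0.000
tx:-0.017 ty:1.057 tz:0.005 rx:-0.000 ry:0.000 rz:0.000
tx:-0.017 ty:1.057 tz:0.005 rx:-0.000 ry:0.000 rz:0.000
tx:-0.017 ty:1.057 tz:0.006 rx:-0.000 ry:0.000 rz:0.000
[316. 213.]
```

View pics/w2.png

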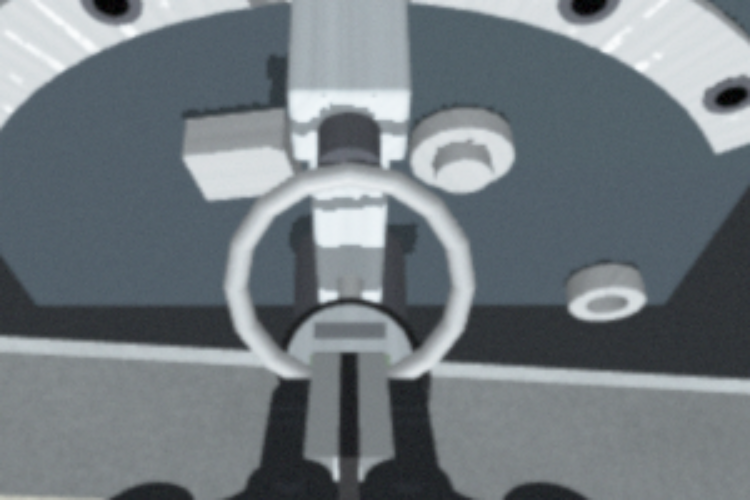

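The ring is centred on the fingers laterally (crop x 349 against 347). Inserting.

```bash
python3 -m pendant '[{"tx":0,"ty":1.1,"tz":0,"rx":0,"ry":0,"rz":0,"jaw":0},{"tx":0,"ty":1.1,"tz":0,"rx":0,"ry":0,"rz":0,"jaw":0},{"tx":0,"ty":1.1,"tz":0,"rx":0,"ry":0,"rz":0,"jaw":0},{"tx":0,"ty":1.1,"tz":0,"rx":0,"ry":0,"rz":0,"jaw":0},{"tx":0,"ty":1.1,"tz":0,"rx":0,"ry":0,"rz":0,"jaw":0},{"tx":0,"ty":0,"tz":0,"rx":0,"ry":0,"rz":0,"jaw":0}]' && python3 -c "
from h import *
im=viewer.read_camera('wrist')[...,::-1]
cv2.imwrite('pics/w3.png',cv2.resize(im[100:300,180:480],None,fx=2.5,fy=2.5));where(0)"
```

```text
t: 4.08
eef_pos: [606.7, -20.0, 111.5]
orientation: [-1.595, -1.818, 0.876]
wrist_force: [0.6, 0.3, -0.3]
gripper_width: -0.1
t 15.3 w 5.4 lat 6.3 | x 14.0 z -8.2 axes(arm) [[0.01, 0.63, -0.78], [1.0, -0.01, 0.01], [-0.01, -0.78, -0.63]] [ 0.2 -0.7  1. ] 4.125
```

View pics/w3.png

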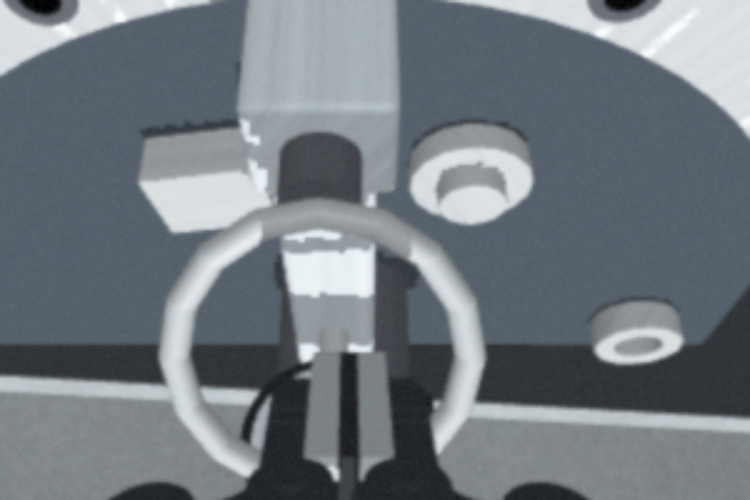

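The finger is through the ring, about 15 mm past its centre, but it sits about 5 mm too far to +y. I'll correct the lateral offset and then take up the slack.

```bash
python3 -m pendant '[{"tx":-0.25,"ty":0.2,"tz":0,"rx":0,"ry":0,"rz":0,"jaw":0},{"tx":-0.25,"ty":0.2,"tz":0,"rx":0,"ry":0,"rz":0,"jaw":0},{"tx":0,"ty":0,"tz":0,"rx":0,"ry":0,"rz":0,"jaw":0},{"tx":0,"ty":0,"tz":0,"rx":0,"ry":0,"rz":0,"jaw":0}]' && python3 -c "
from h import *
where(0)"
```

```text
t: 4.62
eef_pos: [609.8, -23.9, 111.0]
orientation: [-1.597, -1.814, 0.877]
wrist_force: [0.7, 0.2, -0.3]
gripper_width: -0.1
t 17.6 w 7.0 lat 2.1 | x 16.6 z -9.0 axes(arm) [[0.02, 0.63, -0.78], [1.0, -0.02, 0.01], [-0.01, -0.78, -0.63]] [ 0.7  0.2 -0.3] 4.625
```

```bash
python3 -m pendant '[{"tx":0,"ty":0,"tz":-0.2,"rx":0,"ry":0,"rz":0,"jaw":0},{"tx":0,"ty":0,"tz":-0.2,"rx":0,"ry":0,"rz":0,"jaw":0},{"tx":0,"ty":0,"tz":0,"rx":0,"ry":0,"rz":0,"jaw":0}]' && python3 -c "
from h import *
where(0)"
```

```text
t: 5.0
eef_pos: [613.2, -23.4, 113.8]
orientation: [-1.597, -1.815, 0.878]
wrist_force: [-0.1, -0.1, 0.4]
gripper_width: 0.1
t 17.7 w 11.4 lat 2.1 | x 20.1 z -6.2 axes(arm) [[0.02, 0.63, -0.78], [1.0, -0.02, 0.01], [-0.01, -0.78, -0.63]] [-0.1 -0.1  0.4] 5.0
```

```bash
python3 -m pendant '[{"tx":0,"ty":0.15,"tz":-0.2,"rx":0,"ry":0,"rz":0,"jaw":0},{"tx":0,"ty":0.15,"tz":-0.2,"rx":0,"ry":0,"rz":0,"jaw":0},{"tx":0,"ty":0,"tz":0,"rx":0,"ry":0,"rz":0,"jaw":0}]' && python3 -c "
from h import *
where(0)"
```

```text
t: 5.38
eef_pos: [617.5, -22.6, 113.1]
orientation: [-1.596, -1.814, 0.878]
wrist_force: [-1.1, -0.4, 0.3]
gripper_width: 0.3
t 21.1 w 14.3 lat 2.3 | x 24.5 z -6.9 axes(arm) [[0.02, 0.63, -0.78], [1.0, -0.02, 0.01], [-0.01, -0.78, -0.63]] [-1.1 -0.4  0.3] 5.375
```

```bash
python3 -m pendant '[{"tx":0,"ty":-0.16,"tz":-0.13,"rx":0,"ry":0,"rz":0,"jaw":0},{"tx":0,"ty":-0.16,"tz":-0.13,"rx":0,"ry":0,"rz":0,"jaw":0},{"tx":0,"ty":0,"tz":0,"rx":0,"ry":0,"rz":0,"jaw":0}]' && python3 -c "
from h import *
where(0)"
```

```text
t: 5.75
eef_pos: [618.4, -22.8, 118.5]
orientation: [-1.598, -1.815, 0.877]
wrist_force: [0.3, 0.7, 1.1]
gripper_width: 0.0
t 17.4 w 18.5 lat 1.9 | x 25.3 z -1.5 axes(arm) [[0.02, 0.63, -0.78], [1.0, -0.02, 0.01], [-0.01, -0.78, -0.63]] [0.3 0.7 1.1] 5.75
```

```bash
python3 -m pendant '[{"tx":0,"ty":-0.16,"tz":-0.13,"rx":0,"ry":0,"rz":0,"jaw":0},{"tx":0,"ty":-0.16,"tz":-0.13,"rx":0,"ry":0,"rz":0,"jaw":0},{"tx":0,"ty":0,"tz":0,"rx":0,"ry":0,"rz":0,"jaw":0}]' && python3 -c "
from h import *
im=viewer.read_camera('side')[...,::-1]
cv2.imwrite('pics/s4.png',cv2.resize(im[120:230,270:410],None,fx=5,fy=5,interpolation=cv2.INTER_CUBIC));where(0)"
```

```text
t: 6.12
eef_pos: [618.1, -22.7, 122.3]
orientation: [-1.598, -1.814, 0.877]
wrist_force: [-0.2, -0.6, -0.5]
gripper_width: -0.1
t 14.4 w 20.4 lat 2.1 | x 24.9 z 2.1 axes(arm) [[0.02, 0.63, -0.78], [1.0, -0.02, 0.01], [-0.01, -0.78, -0.63]] [-0.7 -0.8 -0.4] 6.175
```

View pics/s4.png

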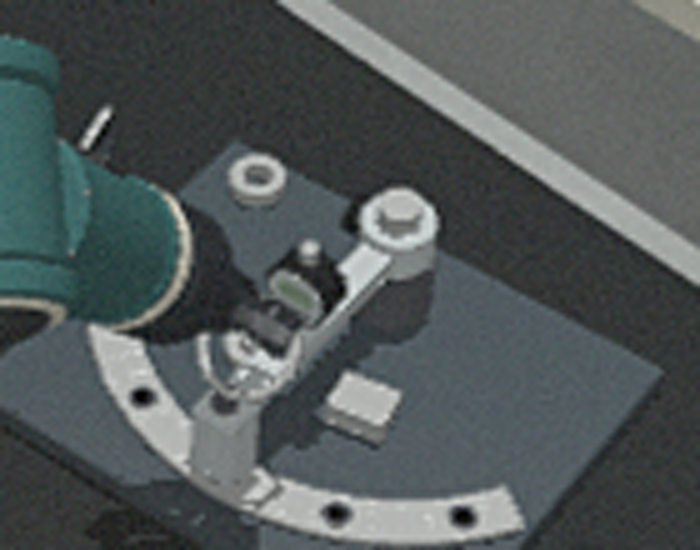

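The finger tips appear at (275,320) through the ring opening, with no contact load yet. I'll push deeper and keep rising.

```bash
python3 -m pendant '[{"tx":0,"ty":0.4,"tz":0,"rx":0,"ry":0,"rz":0,"jaw":0},{"tx":0,"ty":0.4,"tz":0,"rx":0,"ry":0,"rz":0,"jaw":0},{"tx":0,"ty":-0.16,"tz":-0.13,"rx":0,"ry":0,"rz":0,"jaw":0},{"tx":0,"ty":-0.16,"tz":-0.13,"rx":0,"ry":0,"rz":0,"jaw":0},{"tx":0,"ty":0,"tz":0,"rx":0,"ry":0,"rz":0,"jaw":0}]' && python3 -c "
from h import *
where(0)"
```

```text
t: 6.8
eef_pos: [622.6, -22.0, 120.6]
orientation: [-1.597, -1.815, 0.877]
wrist_force: [-13.8, -2.1, 13.5]
gripper_width: 0.1
t 18.5 w 23.1 lat 2.1 | x 29.6 z 0.6 axes(arm) [[0.02, 0.63, -0.78], [1.0, -0.02, 0.01], [-0.01, -0.78, -0.63]] [-13.8  -2.1  13.5] 6.8
```

The force is along the finger, not from the ring load: something is butting. I'll back off a little and look.

```bash
python3 -m pendant '[{"tx":0,"ty":-0.4,"tz":0,"rx":0,"ry":0,"rz":0,"jaw":0},{"tx":0,"ty":0,"tz":0,"rx":0,"ry":0,"rz":0,"jaw":0}]' && python3 -c "
from h import *
a=viewer.read_camera('scene')[172:252,270:360,::-1];b=viewer.read_camera('wrist')[100:300,180:480,::-1]
f=lambda i,w:cv2.resize(i,(w,int(i.shape[0]*w/i.shape[1])),interpolation=cv2.INTER_CUBIC)
A=f(a,400);B=f(b,400);m=max(len(A),len(B));P=lambda i:cv2.copyMakeBorder(i,0,m-len(i),0,0,0)
cv2.imwrite('pics/c5.png',cv2.hconcat([P(A),P(B)]));where(0)"
```

```text
t: 7.05
eef_pos: [620.4, -22.3, 122.9]
orientation: [-1.597, -1.814, 0.878]
wrist_force: [0.0, 0.9, 1.1]
gripper_width: -0.1
t 15.6 w 22.6 lat 2.2 | x 27.3 z 2.5 axes(arm) [[0.02, 0.63, -0.78], [1.0, -0.02, 0.01], [-0.01, -0.78, -0.63]] [0.6 0.5 0.2] 7.15
```

View pics/c5.png

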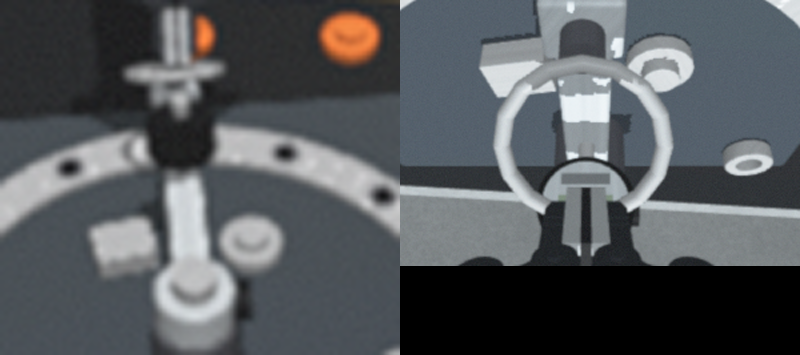

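The ring's upper wire passes in front of the pads in the scene view, left panel at (175,72), so the finger is hooked. I'll work out the ring's current lift from the wrist crop: lower wire centre at crop (584,65), wire sides at x 501 and 665 and y 135.

```bash
python3 -c "
from h import *
obs=[[180+.75*(x-400),100+.75*y] for x,y in ((584,65),(502,135),(665,135))];print(np.round(obs,1))
for dz in (0,4,8,12):
  c=np.array([-157.8,0,120+dz]);u=np.array([.766,0,.643])
  print(dz,proj('wrist',world([c-29*u,c-[0,29,0],c+[0,29,0]],s)).round(1).tolist())
print(proj('wrist',cur()[0]))
"
```

```text
[[318.  148.8]
 [256.5 201.2]
 [378.8 201.2]]
0 [[311.7, 148.1], [251.7, 208.6], [373.6, 208.7]]
4 [[311.5, 155.1], [250.7, 216.0], [374.2, 216.2]]
8 [[311.3, 162.3], [249.6, 223.6], [374.9, 223.8]]
12 [[311.1, 169.7], [248.6, 231.4], [375.6, 231.7]]
[[317.96041227 237.72506333]]
```

The ring is still at zero lift. It lies about 2.5 mm to +y, so the finger is centred. I'll continue along the ring plane.

```bash
python3 -m pendant '[{"tx":0,"ty":-0.05,"tz":-0.2,"rx":0,"ry":0,"rz":0,"jaw":0},{"tx":0,"ty":-0.05,"tz":-0.2,"rx":0,"ry":0,"rz":0,"jaw":0},{"tx":0,"ty":0,"tz":0,"rx":0,"ry":0,"rz":0,"jaw":0}]' && python3 -c "
from h import *
where(0)"
```

```text
t: 7.52
eef_pos: [623.2, -21.9, 126.4]
orientation: [-1.597, -1.814, 0.878]
wrist_force: [-1.0, -0.4, -0.3]
gripper_width: -0.4
t 14.5 w 27.3 lat 2.1 | x 30.2 z 6.4 axes(arm) [[0.02, 0.63, -0.78], [1.0, -0.02, 0.01], [-0.01, -0.78, -0.63]] [-1.  -0.4 -0.3] 7.525
```

```bash
python3 -m pendant '[{"tx":0,"ty":0,"tz":-0.15,"rx":0,"ry":0,"rz":0,"jaw":0},{"tx":0,"ty":0,"tz":-0.15,"rx":0,"ry":0,"rz":0,"jaw":0},{"tx":0,"ty":0,"tz":0,"rx":0,"ry":0,"rz":0,"jaw":0}]' && python3 -c "
from h import *
where(0)
I={n:viewer.read_camera(n)[...,::-1] for n in ('scene','side','wrist')}
C={'scene':(180,290,60,75),'side':(160,300,60,75),'wrist':(150,240,140,175)}
o=[]
for n,(y,x,hh,w) in C.items(): o.append(cv2.resize(I[n][y:y+hh,x:x+w],(266,213),interpolation=cv2.INTER_CUBIC) if 0 else cv2.resize(I[n][y:y+hh,x:x+w],(400,300),interpolation=cv2.INTER_CUBIC))
o.append(np.zeros_like(o[0]))
cv2.imwrite('pics/c6.png',cv2.vconcat([cv2.hconcat(o[:2]),cv2.hconcat(o[2:])]))
for n,(y,x,hh,w) in C.items():
  f=lambda P:((proj(n,P)-[x,y])*400/w).round(0).tolist()
  print(n,'tcp',f(cur()[0]),'ring top/bot, top lifted10',f(world([[-157.8+22.2,2,138.6],[-157.8-22.2,2,101.4],[-157.8+22.2,2,148.6]],s)))
"
```

```text
t: 7.9
eef_pos: [625.3, -21.6, 128.2]
orientation: [-1.597, -1.814, 0.878]
wrist_force: [0.5, -0.7, 0.2]
gripper_width: 0.2
t 14.5 w 30.1 lat 2.1 | x 32.3 z 8.2 axes(arm) [[0.02, 0.63, -0.78], [1.0, -0.02, 0.01], [-0.01, -0.78, -0.63]] [ 0.5 -0.7  0.2] 7.9
scene tcp [[111.0, 74.0]] ring top/bot, top lifted10 [[109.0, 46.0], [105.0, 35.0], [109.0, 33.0]]
side tcp [[137.0, 110.0]] ring top/bot, top lifted10 [[127.0, 108.0], [76.0, 202.0], [128.0, 95.0]]
wrist tcp [[178.0, 201.0]] ring top/bot, top lifted10 [[176.0, 226.0], [174.0, -41.0], [176.0, 271.0]]
```

View pics/c6.png

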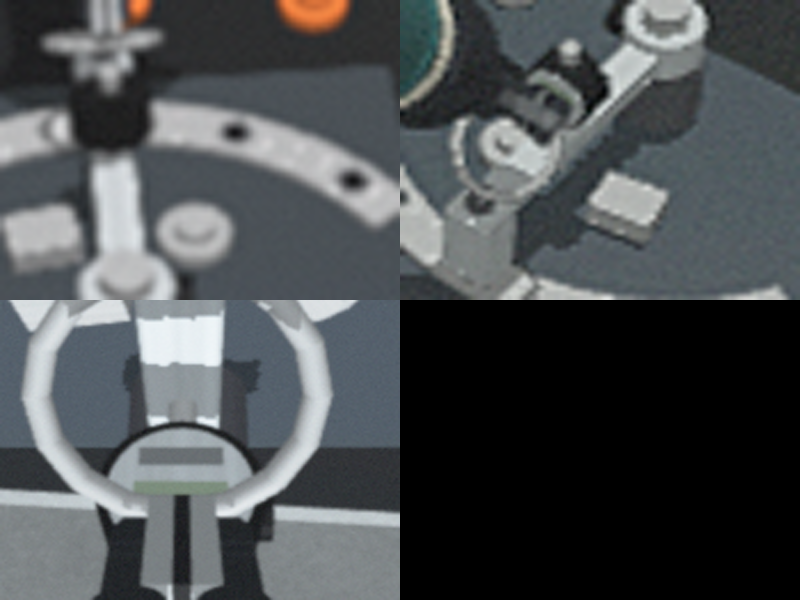

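In both scene and wrist views the wire passes behind/over the pads, so the finger is inside the ring, just short of contact. Rising vertically.

```bash
python3 -m pendant '[{"tx":0,"ty":-0.12,"tz":-0.13,"rx":0,"ry":0,"rz":0,"jaw":0},{"tx":0,"ty":-0.12,"tz":-0.13,"rx":0,"ry":0,"rz":0,"jaw":0},{"tx":0,"ty":0,"tz":0,"rx":0,"ry":0,"rz":0,"jaw":0}]' && python3 -c "
from h import *
where(0)"
```

```text
t: 8.43
eef_pos: [625.9, -21.6, 131.9]
orientation: [-1.598, -1.814, 0.878]
wrist_force: [0.9, 0.3, -0.4]
gripper_width: 0.1
t 12.0 w 32.9 lat 2.0 | x 32.9 z 11.9 axes(arm) [[0.02, 0.63, -0.78], [1.0, -0.02, 0.01], [-0.01, -0.78, -0.63]] [ 0.9  0.3 -0.4] 8.425
```

No load yet although the kinematics say the finger is high. I'll measure the ring's actual position from wrist and side images in code.

```bash
cat > rf.py <<'E'
from h import *
def fit(names=('wrist','side')):
    I={n:cv2.GaussianBlur(cv2.cvtColor(viewer.read_camera(n),cv2.COLOR_RGB2GRAY),(0,0),.7).astype(np.float32) for n in names}
    cal={n:viewer.get_calibration(n) for n in names}
    th=np.radians(np.r_[100:440:4])  # skip nothing special
    def score(x,y,z,tl):
        u=np.array([np.sin(tl),0,np.cos(tl)]); o=0
        for n in names:
            v=[]
            for r in (29,23,35):
                P=np.array([-157.8+x,y,120+z])+r*(np.cos(th)[:,None]*u+np.sin(th)[:,None]*[0,1,0])
                p=proj(n,world(P,s),cal[n]).astype(np.float32)
                v.append(cv2.remap(I[n],p[None,:,:1].transpose(1,0,2).copy(),p[None,:,1:].transpose(1,0,2).copy(),1)[:,0])
            use=np.abs(np.degrees(th)%360-180)<140   # away from the top where the finger hides it
            o+=np.clip(v[0]-np.maximum(v[1],v[2]),-30,60)[use].mean()
        return o
    return score
if __name__=="__main__":
    sc=fit(); 
    for tl in (40,50,60):
        b=max(((sc(x,y,z,np.radians(tl)),x,y,z) for x in range(-6,7,2) for y in range(-4,7,2) for z in range(-4,21,2)))
        print(tl,b)
    where(0)
E
python3 rf.py
```

```text
40 (np.float32(30.285736), 0, 2, 0)
50 (np.float32(31.542786), 0, 2, 2)
60 (np.float32(37.30635), 2, 2, 4)
t 12.1 w 32.6 lat 2.1 | x 32.7 z 11.6 axes(arm) [[0.02, 0.63, -0.78], [1.0, -0.02, 0.01], [-0.01, -0.78, -0.63]] [0.2 0.1 0.2] 8.525
```

```bash
python3 - <<'E'
from rf import *
from scipy.optimize import differential_evolution as DE
for n in (('wrist','side'),('wrist',),('side',),('wrist','side','scene')):
    sc=fit(n); r=DE(lambda p:-float(sc(p[0],p[1],p[2],np.radians(p[3]))),[(-8,8),(-3,6),(-5,20),(25,85)],seed=1,maxiter=40)
    print(n,r.x.round(1),round(-r.fun,1))
im=viewer.read_camera('wrist')[...,::-1]
c=im[140:260,230:410].copy();c=cv2.resize(c,None,fx=4.4,fy=4.4,interpolation=cv2.INTER_CUBIC)
cv2.imwrite('pics/w7.png',c)
print((proj('wrist',cur()[0])-[230,140])*4.4)
E
```

```text
('wrist', 'side') [ 2.8  2.6  2.2 59.8] 41.5
('wrist',) [ 4.   2.7  1.8 59.5] 35.2
('side',) [ 4.6  4.1 -2.7 57.1] 8.0
('wrist', 'side', 'scene') [-0.3  2.2  0.8 45.8] 23.5
[[387.05001034 429.8500113 ]]
```

View pics/w7.png

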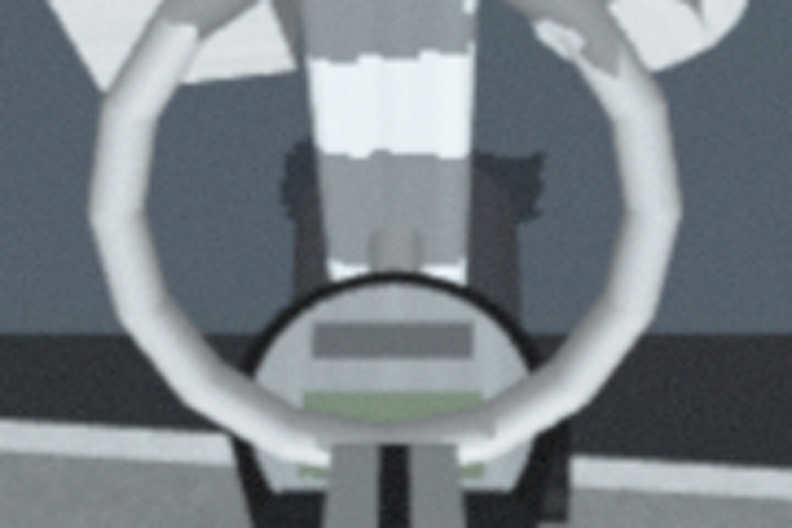

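This view settles it: the pad tips (335–460, 443) lie in front of the wire and cover only its lower half. So the tip is just short of the ring plane and never got through. The earlier 19 N was the tip face butting the wire. The real tip must sit about 10–15 mm behind where I assumed, so I'll go back to the opening's centre and insert deeper.

```bash
python3 -m pendant '[{"tx":0,"ty":-0.8,"tz":0,"rx":0.03,"ry":0,"rz":0,"jaw":0},{"tx":0,"ty":0,"tz":0.65,"rx":0,"ry":0,"rz":0,"jaw":0},{"tx":0,"ty":0,"tz":0.65,"rx":0,"ry":0,"rz":0,"jaw":0},{"tx":0,"ty":0,"tz":0.65,"rx":0,"ry":0,"rz":0,"jaw":0},{"tx":0,"ty":0,"tz":0.65,"rx":0,"ry":0,"rz":0,"jaw":0},{"tx":0,"ty":0.8,"tz":0,"rx":0,"ry":0,"rz":0,"jaw":0},{"tx":0,"ty":0,"tz":0,"rx":0,"ry":0,"rz":0,"jaw":0}]' && python3 - <<'E'
from rf import *
where(0); p,Q=cur(); f=lambda d:proj('wrist',p+Q.apply(d))[0]
print("per mm d",f([0,1,0])-f([0,0,0]),"per mm u",f([0,0,-1])-f([0,0,0]))
sc=fit(); from scipy.optimize import differential_evolution as DE
r=DE(lambda p:-float(sc(p[0],p[1],p[2],np.radians(p[3]))),[(-8,8),(-3,6),(-5,20),(25,85)],seed=1,maxiter=40);print(r.x.round(1),r.fun)
E
```

```text
t: 9.8
eef_pos: [604.9, -24.4, 114.9]
orientation: [-1.578, -1.792, 0.901]
wrist_force: [-0.3, 0.7, -0.0]
gripper_width: -0.3
t 11.4 w 5.7 lat 2.4 | x 11.7 z -5.1 axes(arm) [[0.02, 0.6, -0.8], [1.0, -0.02, 0.01], [-0.01, -0.8, -0.6]] [-0.3  0.7 -0. ] 9.8
per mm d [ 0.00438172 -0.83234961] per mm u [-6.94445144e-04  1.67001566e+00]
[ 0.1  2.4  4.8 55.8] -53.30804443359375
```

```bash
python3 -m pendant '[{"tx":0,"ty":0.4,"tz":0,"rx":0,"ry":0,"rz":0,"jaw":0},{"tx":0,"ty":0.4,"tz":0,"rx":0,"ry":0,"rz":0,"jaw":0},{"tx":0,"ty":0.4,"tz":0,"rx":0,"ry":0,"rz":0,"jaw":0},{"tx":0,"ty":0,"tz":0,"rx":0,"ry":0,"rz":0,"jaw":0}]' && python3 -c "
from h import *
where(0)"; python3 -m pendant '[{"tx":0,"ty":0.3,"tz":0,"rx":0,"ry":0,"rz":0,"jaw":0},{"tx":0,"ty":0.3,"tz":0,"rx":0,"ry":0,"rz":0,"jaw":0},{"tx":0,"ty":0,"tz":0,"rx":0,"ry":0,"rz":0,"jaw":0}]' && python3 -c "
from h import *
where(0)"
```

```text
t: 10.4
eef_pos: [612.0, -23.4, 105.6]
orientation: [-1.578, -1.792, 0.901]
wrist_force: [0.1, -0.1, 0.5]
gripper_width: -0.1
t 23.2 w 5.2 lat 2.2 | x 18.9 z -14.4 axes(arm) [[0.02, 0.6, -0.8], [1.0, -0.02, 0.01], [-0.01, -0.8, -0.6]] [ 0.1 -0.1  0.5] 10.4
t: 10.78
eef_pos: [615.6, -23.1, 101.0]
orientation: [-1.578, -1.792, 0.901]
wrist_force: [0.7, 0.1, 0.0]
gripper_width: 0.1
t 29.0 w 5.1 lat 2.1 | x 22.6 z -19.0 axes(arm) [[0.02, 0.6, -0.8], [1.0, -0.02, 0.01], [-0.01, -0.8, -0.6]] [0.7 0.1 0. ] 10.775
```

```bash
python3 -m pendant '[{"tx":0,"ty":0.1,"tz":-0.25,"rx":0,"ry":0,"rz":0,"jaw":0},{"tx":0,"ty":0.1,"tz":-0.25,"rx":0,"ry":0,"rz":0,"jaw":0},{"tx":0,"ty":0.1,"tz":-0.2,"rx":0,"ry":0,"rz":0,"jaw":0},{"tx":0,"ty":0,"tz":0,"rx":0,"ry":0,"rz":0,"jaw":0}]' && python3 -c "
from h import *
where(0)"; python3 -m pendant '[{"tx":0,"ty":0,"tz":-0.15,"rx":0,"ry":0,"rz":0,"jaw":0},{"tx":0,"ty":0,"tz":-0.15,"rx":0,"ry":0,"rz":0,"jaw":0},{"tx":0,"ty":0,"tz":0,"rx":0,"ry":0,"rz":0,"jaw":0}]' && python3 -c "
from h import *
where(0)"
```

```text
t: 11.28
eef_pos: [622.9, -22.0, 102.9]
orientation: [-1.578, -1.792, 0.901]
wrist_force: [0.1, -0.2, 0.2]
gripper_width: -0.1
t 32.3 w 11.9 lat 2.0 | x 29.9 z -17.1 axes(arm) [[0.02, 0.6, -0.8], [1.0, -0.02, 0.01], [-0.01, -0.8, -0.6]] [ 0.1 -0.2  0.2] 11.275
t: 11.65
eef_pos: [623.4, -21.3, 102.9]
orientation: [-1.574, -1.791, 0.903]
wrist_force: [-4.0, -1.0, -2.2]
gripper_width: 0.2
t 32.7 w 12.4 lat 2.7 | x 30.5 z -17.1 axes(arm) [[0.02, 0.6, -0.8], [1.0, -0.02, 0.01], [-0.01, -0.8, -0.6]] [-4.  -1.  -2.2] 11.65
```

There's contact now, with the force along -u (4.7 N), so the ring is resting on the finger. Lifting vertically.

```bash
python3 -m pendant '[{"tx":0,"ty":-0.16,"tz":-0.12,"rx":0,"ry":0,"rz":0,"jaw":0},{"tx":0,"ty":-0.16,"tz":-0.12,"rx":0,"ry":0,"rz":0,"jaw":0},{"tx":0,"ty":-0.16,"tz":-0.12,"rx":0,"ry":0,"rz":0,"jaw":0},{"tx":0,"ty":-0.16,"tz":-0.12,"rx":0,"ry":0,"rz":0,"jaw":0},{"tx":0,"ty":0,"tz":0,"rx":0,"ry":0,"rz":0,"jaw":0}]' && python3 -c "
from h import *
where(0)"; python3 -m pendant '[{"tx":0,"ty":-0.16,"tz":-0.12,"rx":0,"ry":0,"rz":0,"jaw":0},{"tx":0,"ty":-0.16,"tz":-0.12,"rx":0,"ry":0,"rz":0,"jaw":0},{"tx":0,"ty":0,"tz":0,"rx":0,"ry":0,"rz":0,"jaw":0}]' && python3 - <<'E'
from rf import *
where(0)
sc=fit(); from scipy.optimize import differential_evolution as DE
r=DE(lambda p:-float(sc(p[0],p[1],p[2],np.radians(p[3]))),[(-8,8),(-3,6),(-5,25),(25,85)],seed=1,maxiter=40);print(r.x.round(1),r.fun)
E
```

```text
t: 12.28
eef_pos: [623.4, -21.2, 111.0]
orientation: [-1.574, -1.791, 0.903]
wrist_force: [-4.9, -1.0, -5.2]
gripper_width: -0.2
t 26.5 w 17.7 lat 2.7 | x 30.6 z -9.0 axes(arm) [[0.02, 0.6, -0.8], [1.0, -0.02, 0.01], [-0.01, -0.8, -0.6]] [-4.9 -1.  -5.2] 12.275
t: 12.65
eef_pos: [623.3, -21.1, 115.0]
orientation: [-1.574, -1.791, 0.903]
wrist_force: [-4.7, -0.4, -5.4]
gripper_width: 0.1
t 23.4 w 20.1 lat 2.8 | x 30.5 z -5.0 axes(arm) [[0.02, 0.6, -0.8], [1.0, -0.02, 0.01], [-0.01, -0.8, -0.6]] [-4.7 -0.4 -5.4] 12.65
[-0.9  3.3 15.9 57.6] -38.72132873535156
```

Lift is about 11–12 mm (ring fit rose 11.1, TCP 12.1, Fz −5.4 N). I'll add 2 mm, then compute the arc.

```bash
cat >> h.py <<'E'
def arc(dq,N,dz=0):
    p,Q=cur(); c=np.array([s[0],s[1],0])
    def fn(f): Z=R.from_euler('z',dq*f); return Z.apply(p-c)+c+[0,0,dz*f],Z*Q
    rows(p,Q,fn,N)
E
python3 -m pendant '[{"tx":0,"ty":-0.16,"tz":-0.12,"rx":0,"ry":0,"rz":0,"jaw":0},{"tx":0,"ty":0,"tz":0,"rx":0,"ry":0,"rz":0,"jaw":0}]' && python3 -c "
from h import *
where(0);arc(-.419,14)"
```

```text
t: 13.0
eef_pos: [623.2, -21.1, 116.8]
orientation: [-1.574, -1.791, 0.903]
wrist_force: [-5.7, -1.3, -6.1]
gripper_width: -0.0
t 22.0 w 21.2 lat 2.9 | x 30.3 z -3.2 axes(arm) [[0.01, 0.6, -0.8], [1.0, -0.02, 0.01], [-0.01, -0.8, -0.6]] [-5.7 -1.3 -6.1] 13.0
tx:0.381 ty:0.003 tz:-0.009 rx:0.000 ry:0.024 rz:0.018
tx:0.381 ty:0.003 tz:-0.009 rx:0.000 ry:0.024 rz:0.018
tx:0.381 ty:0.003 tz:-0.009 rx:0.000 ry:0.024 rz:0.018
tx:0.381 ty:0.003 tz:-0.009 rx:0.000 ry:0.024 rz:0.018
tx:0.381 ty:0.003 tz:-0.009 rx:0.000 ry:0.024 rz:0.018
tx:0.381 ty:0.003 tz:-0.009 rx:0.000 ry:0.024 rz:0.018
tx:0.381 ty:0.003 tz:-0.009 rx:0.000 ry:0.024 rz:0.018
tx:0.381 ty:0.003 tz:-0.009 rx:0.000 ry:0.024 rz:0.018
tx:0.381 ty:0.003 tz:-0.009 rx:0.000 ry:0.024 rz:0.018
tx:0.381 ty:0.003 tz:-0.009 rx:0.000 ry:0.024 rz:0.018
tx:0.381 ty:0.003 tz:-0.009 rx:0.000 ry:0.024 rz:0.018
tx:0.381 ty:0.003 tz:-0.009 rx:0.000 ry:0.024 rz:0.018
tx:0.381 ty:0.003 tz:-0.009 rx:0.000 ry:0.024 rz:0.018
tx:0.381 ty:0.003 tz:-0.009 rx:0.000 ry:0.024 rz:0.018
```

```bash
python3 -m pendant '[{"tx":0.38,"ty":0,"tz":-0.01,"rx":0,"ry":0.024,"rz":0.018,"jaw":0},{"tx":0.38,"ty":0,"tz":-0.01,"rx":0,"ry":0.024,"rz":0.018,"jaw":0},{"tx":0.38,"ty":0,"tz":-0.01,"rx":0,"ry":0.024,"rz":0.018,"jaw":0},{"tx":0.38,"ty":0,"tz":-0.01,"rx":0,"ry":0.024,"rz":0.018,"jaw":0},{"tx":0.38,"ty":0,"tz":-0.01,"rx":0,"ry":0.024,"rz":0.018,"jaw":0},{"tx":0.38,"ty":0,"tz":-0.01,"rx":0,"ry":0.024,"rz":0.018,"jaw":0},{"tx":0.38,"ty":0,"tz":-0.01,"rx":0,"ry":0.024,"rz":0.018,"jaw":0},{"tx":0,"ty":0,"tz":0,"rx":0,"ry":0,"rz":0,"jaw":0}]' && cat >> rf.py <<'E'
def ringfit(lo,hi,names=('side','scene','wrist')):
    """arm angle and lift from pictures (lift read against 4.8 at home)"""
    import h
    from scipy.optimize import differential_evolution as DE
    s0=h.s.copy(); sc=fit(names)
    def f(p):
        globals()['s']=s0+[0,0,p[0]]; return -float(sc(p[2],0,p[1],np.radians(p[3])))
    r=DE(f,[(lo,hi),(-5,25),(-4,4),(48,64)],seed=1,maxiter=60); globals()['s']=s0
    print("q %.3f z %.1f x %.1f lean %.0f"%tuple(r.x),"score",r.fun)
E
python3 -c "
from rf import *
where(-.2095);ringfit(-.6,.2,('wrist','side'))"
```

```text
t: 14.0
eef_pos: [621.8, 5.4, 116.1]
orientation: [-1.724, -1.587, 0.804]
wrist_force: [-5.7, 0.2, -5.6]
gripper_width: 0.0
t 21.9 w 20.1 lat 2.7 | x 29.5 z -3.9 axes(arm) [[0.02, 0.6, -0.8], [1.0, -0.02, 0.01], [-0.01, -0.8, -0.6]] [-5.7  0.2 -5.6] 14.0
q -0.238 z 16.3 x -0.6 lean 59 score -52.76704406738281
```

The arm is swinging with the ring (about −0.22 after bias). Second half.

```bash
python3 -m pendant '[{"tx":0.38,"ty":-0.01,"tz":-0.02,"rx":0,"ry":0.024,"rz":0.018,"jaw":0},{"tx":0.38,"ty":-0.01,"tz":-0.02,"rx":0,"ry":0.024,"rz":0.018,"jaw":0},{"tx":0.38,"ty":-0.01,"tz":-0.02,"rx":0,"ry":0.024,"rz":0.018,"jaw":0},{"tx":0.38,"ty":-0.01,"tz":-0.02,"rx":0,"ry":0.024,"rz":0.018,"jaw":0},{"tx":0.38,"ty":0,"tz":-0.01,"rx":0,"ry":0.024,"rz":0.018,"jaw":0},{"tx":0.38,"ty":0,"tz":-0.01,"rx":0,"ry":0.024,"rz":0.018,"jaw":0},{"tx":0.38,"ty":0,"tz":-0.01,"rx":0,"ry":0.024,"rz":0.018,"jaw":0},{"tx":0,"ty":0,"tz":0,"rx":0,"ry":0,"rz":0,"jaw":0}]' && python3 -c "
from rf import *
where(-.419);ringfit(-.7,.0,('wrist','side'));ringfit(-.7,.0,('wrist',))"
```

```text
t: 15.1
eef_pos: [626.7, 31.4, 116.5]
orientation: [-1.856, -1.377, 0.696]
wrist_force: [-8.8, 1.6, -5.5]
gripper_width: -0.4
t 21.6 w 20.3 lat 2.3 | x 29.4 z -3.5 axes(arm) [[0.02, 0.6, -0.8], [1.0, -0.02, 0.01], [-0.01, -0.8, -0.6]] [-8.8  1.6 -5.5] 15.1
q -0.442 z 14.2 x -0.7 lean 51 score -45.5791015625
q -0.441 z 14.2 x -2.0 lean 50 score -42.14164733886719
```

Fit gives −0.442, about −0.426 after bias. I'll lower 6 mm and use the load to see whether the pin enters the hole.

```bash
python3 -m pendant '[{"tx":0,"ty":0.16,"tz":0.12,"rx":0,"ry":0,"rz":0,"jaw":0},{"tx":0,"ty":0.16,"tz":0.12,"rx":0,"ry":0,"rz":0,"jaw":0},{"tx":0,"ty":0.16,"tz":0.12,"rx":0,"ry":0,"rz":0,"jaw":0},{"tx":0,"ty":0.08,"tz":0.06,"rx":0,"ry":0,"rz":0,"jaw":0},{"tx":0,"ty":0,"tz":0,"rx":0,"ry":0,"rz":0,"jaw":0}]' && python3 -c "
from rf import *
where(-.419);ringfit(-.7,.0,('wrist','side'))"
```

```text
t: 15.88
eef_pos: [627.2, 31.0, 110.2]
orientation: [-1.857, -1.378, 0.695]
wrist_force: [-7.7, 2.8, -6.1]
gripper_width: 0.0
t 26.9 w 16.7 lat 2.1 | x 30.1 z -9.8 axes(arm) [[0.02, 0.6, -0.8], [1.0, -0.02, 0.01], [-0.01, -0.8, -0.6]] [-7.7  2.8 -6.1] 15.875
q -0.445 z 9.7 x -2.1 lean 58 score -41.13189697265625
```

The load persists at a lift of about 6 mm (below 10), so the pin is in the hole. Lowering the rest of the way, moving off the wire too.

```bash
python3 -m pendant '[{"tx":0,"ty":0.16,"tz":0.12,"rx":0,"ry":0,"rz":0,"jaw":0},{"tx":0,"ty":0.16,"tz":0.12,"rx":0,"ry":0,"rz":0,"jaw":0},{"tx":0,"ty":0.16,"tz":0.12,"rx":0,"ry":0,"rz":0,"jaw":0},{"tx":0,"ty":0.1,"tz":0.15,"rx":0,"ry":0,"rz":0,"jaw":0},{"tx":0,"ty":0,"tz":0.2,"rx":0,"ry":0,"rz":0,"jaw":0},{"tx":0,"ty":0,"tz":0.2,"rx":0,"ry":0,"rz":0,"jaw":0},{"tx":0,"ty":0,"tz":0,"rx":0,"ry":0,"rz":0,"jaw":0}]' && python3 -c "
from rf import *
where(-.419);ringfit(-.7,.0,('wrist','side'))"
```

```text
t: 16.85
eef_pos: [626.8, 32.2, 103.5]
orientation: [-1.86, -1.384, 0.691]
wrist_force: [-2.2, -0.2, -2.5]
gripper_width: 0.3
t 31.6 w 11.9 lat 3.1 | x 29.4 z -16.5 axes(arm) [[0.02, 0.61, -0.79], [1.0, -0.02, 0.01], [-0.01, -0.79, -0.61]] [-2.2 -0.2 -2.5] 16.85
q -0.444 z 2.8 x -3.9 lean 55 score -38.759979248046875
```

```bash
python3 -m pendant '[{"tx":-0.05,"ty":0,"tz":0.2,"rx":0,"ry":0,"rz":0,"jaw":0},{"tx":-0.05,"ty":0,"tz":0.2,"rx":0,"ry":0,"rz":0,"jaw":0},{"tx":0,"ty":-0.1,"tz":0.2,"rx":0,"ry":0,"rz":0,"jaw":0},{"tx":0,"ty":0,"tz":0,"rx":0,"ry":0,"rz":0,"jaw":0}]' && python3 -c "
from rf import *
where(-.419);ringfit(-.7,.0,('wrist','side'))"
```

```text
t: 17.45
eef_pos: [621.0, 32.6, 100.2]
orientation: [-1.86, -1.384, 0.692]
wrist_force: [-0.4, 0.6, 0.7]
gripper_width: -0.2
t 30.3 w 5.4 lat 1.9 | x 23.7 z -19.8 axes(arm) [[0.02, 0.61, -0.79], [1.0, -0.02, 0.01], [-0.01, -0.79, -0.61]] [-0.4  0.6  0.7] 17.45
q -0.443 z 1.8 x -4.0 lean 55 score -46.64752197265625
```

Free of load, and the ring sits at its home height. Backing straight out.

```bash
python3 -m pendant '[{"tx":0,"ty":-0.8,"tz":0,"rx":0,"ry":0,"rz":0,"jaw":0},{"tx":0,"ty":-0.8,"tz":0,"rx":0,"ry":0,"rz":0,"jaw":0},{"tx":0,"ty":-0.8,"tz":0,"rx":0,"ry":0,"rz":0,"jaw":0},{"tx":0,"ty":-0.8,"tz":0,"rx":0,"ry":0,"rz":0,"jaw":0}]' && python3 -m pendant '[{"tx":0,"ty":-2,"tz":0,"rx":0,"ry":0,"rz":0,"jaw":0},{"tx":0,"ty":-2.5,"tz":0,"rx":0,"ry":0,"rz":0,"jaw":0},{"tx":0,"ty":-3,"tz":0,"rx":0,"ry":0,"rz":0,"jaw":0},{"tx":0,"ty":-3,"tz":0,"rx":0,"ry":0,"rz":0,"jaw":0},{"tx":0,"ty":-3,"tz":0,"rx":0,"ry":0,"rz":0,"jaw":0},{"tx":0,"ty":0,"tz":0,"rx":0,"ry":0,"rz":0,"jaw":0}]' && python3 -c "
from rf import *
where(-.419);ringfit(-.7,.0,('wrist','scene'))
a=viewer.read_camera('scene')[172:287,250:390,::-1];b=viewer.read_camera('wrist')[:,:,::-1]
cv2.imwrite('pics/end.png',cv2.hconcat([cv2.resize(a,(400,329),interpolation=cv2.INTER_CUBIC),cv2.copyMakeBorder(cv2.resize(b,(400,250)),0,79,0,0,0)]))"
```

```text
t: 18.05
eef_pos: [602.1, 38.3, 126.2]
orientation: [-1.86, -1.383, 0.692]
wrist_force: [0.4, 0.5, -0.0]
gripper_width: 0.3
t: 18.8
eef_pos: [524.8, 63.2, 236.0]
orientation: [-1.86, -1.388, 0.687]
wrist_force: [-0.4, 0.1, -0.5]
gripper_width: -0.1
t -138.5 w 15.4 lat 5.6 | x -77.2 z 116.0 axes(arm) [[0.02, 0.61, -0.79], [1.0, -0.01, 0.01], [-0.0, -0.79, -0.61]] [-0.4  0.1 -0.5] 18.8
q -0.131 z 22.7 x -4.0 lean 48 score -9.261276245117188
```

View pics/end.png

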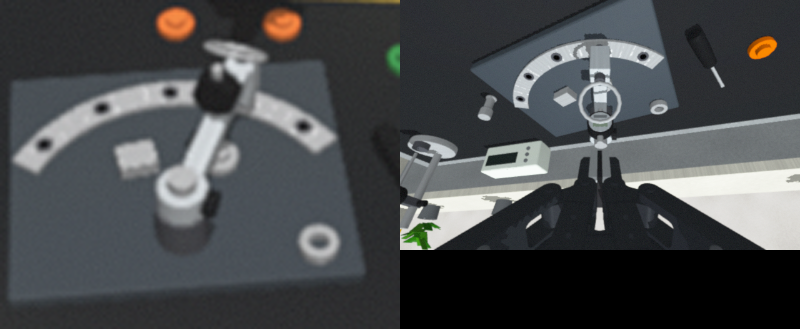

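The arm stands over the disc. The middle hole at (170,92) is empty, and the disc and block are in place. The scene+wrist fit failed (score 9, scene contrast is poor), so I'll check the pin's height with wrist+side.

```bash
python3 -c "
from rf import *
ringfit(-.5,-.36,('wrist','side'));ringfit(-.5,-.36,('side',));ringfit(-.5,-.36,('wrist',))"
```

```text
q -0.436 z 3.0 x 0.2 lean 58 score -57.993896484375
q -0.489 z -5.0 x 4.0 lean 61 score -14.094284057617188
q -0.438 z 6.3 x -3.7 lean 64 score -48.837127685546875
```

The fit gives z = 3.0, against 2–5 with the pin home at the start (about 13 or more if riding on the strip), and q ≈ −0.42 after bias. Handing in.

```bash
python3 -c "
from bench import arm
print(arm.finish_job())"
```

```text
the job is handed in; nothing more can be done
None
```

I hooked the pull ring with the shut fingertips, lifted the pin about 13–14 mm and swung the arm one hole to the disc's side (+y, −0.419 rad). I then let the pin drop into that hole and backed out clear, handing in at about 19 s on the robot's clock.

**Last checks:**
- **Arm position:** the final pictures show the gauge over the disc and the middle hole empty. The disc, block and ring gauge look unmoved. The ring fit gives an arm angle of −0.436, about −0.42 after correcting for the offset seen at the start.
- **Pin home:** the fit puts the ring 3.0 mm above nominal. It read 2–5 mm with the pin home at the start, and would read about 13 mm or more if the pin were riding on the strip. On the way down the finger still carried the spring load below the strip's top, which shows the pin went into the hole.
- **Robot clear:** the wrist force was about zero after backing out.

**What failed or disagreed:**
- **First hook attempt:** the fingertips stopped short of the ring plane and once butted the ring wire with about 19 N, so I re-inserted deeper. The real fingertips seemed to sit 10–15 mm behind where I took them to be.
- **Ring fits:** the scene+wrist and side-only fits at the end were unusable because of poor contrast. The wrist-only fit gave 6.3 mm, still consistent with the pin being home. The fits also put the ring's lean nearer 55–60° than the stated 50°.

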